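Check under two sample crates and send the stamped one to dispatch

TASK

Two blue sample crates look alike, but one has a red patch stamped underneath. With the fingertips only, never lifting a crate clear of the bench, tip each crate steeply back towards the robot (by about 60 degrees, without toppling it right over) so that its underside shows, hold it there a moment and let it gently back down: first the crate on the robot's left, then the one on its right. Then push the stamped crate along the bench to stand between the two yellow dispatch lines, and leave the other crate standing at its stop and everything else on the bench where it is.

Things in the scene. Friction and masses are not known exactly. Their poses are not given: they have to be found in the camera images.
- crate_stamped: blue open-fronted crate, about 0.32 kg, with a red patch (44 x 90 mm) stamped underneath; may stand left or right. Origin: centre of its footprint, on the bench. x axis from its tall back panel (nearest the robot) to its low front, y across, z up. 120 mm in x (-60 to +60) by 140 mm in y. Front and sides 60 mm high (sides 86 mm next to the panel), 4 to 5 mm thick; floor 8 mm up, rising at the front.
- crate_plain: the other crate, alike in every way but with no stamp underneath; same origin and axes
- crate_stamped_heel (a point): middle of the rounded (5 mm radius) rear bottom edge of crate_stamped, 60 mm behind its origin and 5 mm up: the crate rocks back on it, held by the stop. From a tilt under about 70 degrees it falls back onto its floor and feet when let go; past 75 or so it may topple onto its back.
- crate_plain_heel (a point): middle of the rounded (5 mm radius) rear bottom edge of crate_plain, 60 mm behind its origin and 5 mm up: the crate rocks back on it, held by the stop. From a tilt under about 70 degrees it falls back onto its floor and feet when let go; past 75 or so it may topple onto its back.
- crate_stamped_front (a point): point midway between the two 10 mm front feet of crate_stamped, 60 mm ahead of its origin and 5 mm up. Between the feet the front 46 mm of the underside slopes up towards the front at 30 degrees; the red stamp is in the middle of this slope. It comes into view from beyond the bench when the crate is tipped back.
- crate_plain_front (a point): point midway between the two 10 mm front feet of crate_plain, 60 mm ahead of its origin and 5 mm up. Between the feet the front 46 mm of the underside slopes up towards the front at 30 degrees; here it is plain blue. It comes into view from beyond the bench when the crate is tipped back.
- stop_stamped: dark steel stop strip fixed to the bench behind the heel of crate_stamped (about 1.5 mm from it), 12 mm in x by 170 mm in y by 8 mm high; origin at the centre of its underside; same yaw as the crate at the start
- stop_plain: the same strip behind the heel of crate_plain
- lane: dispatch lane: two parallel yellow tapes, flat on the bench beyond the crates, each 15 mm wide and 700 mm long, with 170 mm clear between them. Origin: midway between the tapes at the middle of their length; x axis points across the lane away from the robot, y along the tapes
- jar: small amber jar with black cap, 40 mm across, 65 mm high, standing between the crates; origin at its foot; leave alone
- dish: small aluminium weighing dish, 48 mm across, 14 mm high, between the crates; origin at its foot; leave alone
- sprayer: white spray bottle with blue head, 80 mm across, 226 mm high, out to the left; origin at its foot; leave alone
- beaker: glass beaker, 68 mm across, 90 mm high, beside the crates; origin at its foot; leave alone
- pot: clear sample pot with white cap, 60 mm across, 60 mm high, beside the crates; origin at its foot; leave alone
- spoon: steel spoon, 170 mm long, lying out to the right; leave alone
- crate_stamped_panel (a point): middle of the top edge of the back panel of crate_stamped, at x = -52.5 mm, 110 mm up. The panel is plain, upright, 140 mm wide and 5 mm thick (x = -55 to -50 mm). Pulled towards the robot near the top of its inner face, with the heel against the stop, it rocks the crate back; its outer face, towards the robot, is free for pushing the crate forward.
- crate_plain_panel (a point): middle of the top edge of the back panel of crate_plain, at x = -52.5 mm, 110 mm up. The panel is plain, upright, 140 mm wide and 5 mm thick (x = -55 to -50 mm). Pulled towards the robot near the top of its inner face, with the heel against the stop, it rocks the crate back; its outer face, towards the robot, is free for pushing the crate forward.
Mind the look-alikes: they are no part of the job. What is shaped like the crate_stamped but pink is not meant. What is shaped like the crate_plain but turquoise is not meant.

How it is judged (in metres and radians):
On the way, in this order (a step that is already met when the one before it is completed fails the run):
1. the left crate is tipped back by 50 degrees or more while the right one stands (((angle between crate_stamped's own z axis and vertical above 0.87 rad and world y of crate_stamped above 0 m and angle between crate_plain's own z axis and vertical below 0.06 rad) or (angle between crate_plain's own z axis and vertical above 0.87 rad and world y of crate_plain above 0 m and angle between crate_stamped's own z axis and vertical below 0.06 rad))), for 0.3 s.
2. the left crate is back down on its floor (angle between each of crate_stamped, crate_plain's own z axis and vertical below 0.06 rad), for 0.2 s.
3. the right crate is tipped back by 50 degrees or more while the left one stands (((angle between crate_stamped's own z axis and vertical above 0.87 rad and world y of crate_stamped below 0 m and angle between crate_plain's own z axis and vertical below 0.06 rad) or (angle between crate_plain's own z axis and vertical above 0.87 rad and world y of crate_plain below 0 m and angle between crate_stamped's own z axis and vertical below 0.06 rad))), for 0.3 s.
4. the right crate is back down on its floor, and neither crate has gone to the lane yet (all of step 2 and distance of crate_stamped_heel from where it was at the start of the episode below 0.05 m), for 0.2 s.
At the end, for the whole second after the job is handed in: The stamped crate stands flat on the bench, at rest, in the lane: its centre within 27 mm of the lane's centre line, within 340 mm of the middle along it and turned by less than 0.5 rad from square; the plain crate stands flat and at rest with its heel within 50 mm of where it began (all of step 2 and x of crate_stamped in the frame of lane between -0.027 and 0.027 m and y of crate_stamped in the frame of lane between -0.34 and 0.34 m and angle between the x axis of crate_stamped and the x axis of lane, either way round below 0.5 rad and linear speed of each of crate_stamped, crate_plain below 0.01 m/s and distance of crate_plain_heel from where it was at the start of the episode below 0.05 m); the robot touches nothing.
It fails at once if a crate is lifted: both its heel and its front edge more than 15 mm off the bench (height (world z) of each of crate_stamped_heel, crate_stamped_front above 0.02 m or height (world z) of each of crate_plain_heel, crate_plain_front above 0.02 m).
It fails at once if a crate is toppled (tilted beyond 80 degrees) (angle between any of crate_stamped, crate_plain's own z axis and vertical above 1.4 rad).
It fails at once if a crate is dropped or flung: it turns faster than 3.5 rad/s (angular speed of any of crate_stamped, crate_plain above 3.5 rad/s).
It fails at once if the plain crate is pushed away: its heel more than 50 mm from where it began (distance of crate_plain_heel from where it was at the start of the episode above 0.05 m).
It fails at once if a bystander is moved by more than 25 mm (distance of any of jar, dish, sprayer, beaker, pot, spoon from where it was at the start of the episode above 0.025 m).
It also fails if it takes over 72 s, if anything falls off the work surface, if the arm or the gripper's body presses on something with over 40 N, if the wrist force passes 120 N, or if a joint passes its speed limit or range.

ROBOT

A 6-joint arm with a two-finger parallel gripper is mounted at the origin on the work surface. World frame = base frame: x ahead of the robot, y to its left, z up, the work surface at z = 0. Lengths are in m, angles in degrees, forces in N, time in s.
With the tool pointing down it reaches from about 0.3 to 0.75 m from the base axis. Payload 8.5 kg.
Tool frame: the origin (TCP) lies between the finger pads; the fingertips stand 17 mm ahead of it and the grasp point (between the pads) lies 2 mm behind it (env.tip_reach is the distance from the TCP to the fingertips, in m); z points along the fingers, y is the line along which they close (so a half turn about z gives the same grasp; the last joint's range is limited). The gripper opens to 85 mm and grips with 20 to 120 N. Pads are 22 mm wide; open, the fingers measure 114 mm over their backs; the gripper's body (76 mm by 85 mm) begins 54 mm behind the grasp point. The pads swing forward as they close: fully open they stand 13 mm farther back than shut.
Start: joints at [-86.477, 21.807, 74.336, -0, 83.858, -12.336], TCP at [0.15, -0.529, 0.248] pointing down, gripper open.
Joint ranges: [-178.18, 178.18], [-50.72, 133.34], [12.68, 142.11], [-81.47, 261.47], [9.98, 163.14], [-165.26, 165.26]. Speed limits (degrees/s): [136.94, 136.94, 180, 180, 180, 180].

INTERFACE

Orientations are given as a 3x3 rotation matrix whose columns are the frame's x, y, z axes.
In Python, from rig import env, viewer gives the robot as it stands.
- The arm moves only by the tool move_arm, never from a script. Its argument "motion" is a list of rows, each a list of 2 entries, a list of its own where there are three numbers: the shift along the tool's x, y, z normalised to -1 to 1, where 1 is 50 mm, then the turn, a rotation vector about the tool's x, y, z normalised to -1 to 1, where 1 is 8 degrees. A call has 1 to 20 rows; each row shifts and turns the commanded pose from where the row before left it, along the tool's axes as they then stand; what a row does not reach is not made up. A row lasts 1/10 s, in which the tool goes at most 50 mm and 8.59 degrees, less where a joint would pass 70% of its speed; a pose out of reach is approached as far as the arm can. A call with a number of a shift or a turn outside -1 to 1 is refused whole. A call with a gripper value outside its range is refused whole. "claw" is the closure, from 0 (fully open) to 1 (shut), set as the call begins (left out, the last holds). The fingers move at their own pace and stop on an object; "force" is the grip in N (left out, the last holds). Time passes only in rows, so rows that do not move let the fingers close. It gives the time, the measured TCP pose, the force, the opening and the grip force at its end, in the units of the state.
- env.observe(): the state, without advancing time (a new reading comes with each control period).
- viewer.get_image(name): name is "scene" or "top" or "wrist"; returns a dict with "frame" (384x512x3 uint8, red, green, blue), "depth" (384x512 float32, m along the optical axis (not along the pixel's ray), 0 where there is no reading), "fx", "fy", "cx", "cy" (pixels), "eye" and "attitude" of the camera in the world; the wrist camera has in their place "T_tool_cam" (4x4, takes a point from camera to tool coordinates, whose origin is the TCP and whose axes are the flange's). Camera axes: x right, y up, looking along -z (the intrinsics and any distortion apply to the point x, -y, -z); pixel columns grow to the right and rows downward; lengths in m; the calibration is good to about 2 mm. A picture is of the moment at which its call begins: read the wrist's pose just before it.
- env.close_job(): hands the job in; it is judged then, once.
The state is a dict: "time_s": time; "q": joint angles; "qvel": joint speeds; "joint_efforts": joint torques, N m; "position": TCP position; "tool_rot": TCP orientation; "ft_force": force on the tool from outside, world axes, zero at the start; "wrist_torque": the same for the moment, N m; "grip_width": finger opening in m; "gripper_force": force on a finger pad.
Only numpy, scipy, OpenCV 4.12 (cv2) and the standard library are available. Lean on these libraries where they do the work, as an engineer would, in place of code of your own. Each camera call takes 0.05 s, during which the arm holds its last target. There are 200 camera calls.

## Working session

There is one attempt and no reset: what is moved stays moved. The work goes in short steps, Python scripts to look and compute and a tool call to move; the robot and the scene stay as the last step left them, time stands still between calls to the robot, and variables do not carry over. Pictures are saved under pics/ and viewed, at most 10 in all, crops included, and the job is handed in when it is done.

Besides the shell and the picture viewer there is one more tool, called after ">>>" as name(argument=value, ...) on one line, values as JSON. move_arm: Moves the arm, as the interface text tells. Scaled input: -1 to 1 covers 50 mm each way for a shift and 8 degrees each way for a turn. Its arguments: {"type":"object","properties":{"motion":{"type":"array","items":{"type":"array"}},"claw":{"type":"number"},"force":{"type":"number"}},"required":["motion"]}

```bash
mkdir -p pics; ls; cat > h.py <<'E'
import numpy as np,cv2,json
from rig import env,viewer
def snap(n,f):
    d=viewer.get_image(n); cv2.imwrite('pics/'+f,d['frame'][:,:,::-1]); np.savez('pics/'+f+'.npz',**d); return d
def pts(d):
    h,w=d['depth'].shape;u,v=np.meshgrid(np.arange(w),np.arange(h));z=d['depth']
    c=np.stack([(u-d['cx'])/d['fx']*z,-(v-d['cy'])/d['fy']*z,-z],-1)
    return c@np.array(d['attitude']).T+np.array(d['eye'])
E
python3 - <<'E'
from h import *
for n in('scene','top'):
    d=snap(n,n+'0.png');print(n,d['eye'],d['attitude'],d['fx'],d['fy'],d['cx'],d['cy'],d.keys())
print(env.observe(),env.tip_reach)
a=cv2.imread('pics/scene0.png');b=cv2.imread('pics/top0.png')
E
```

```text
pics
scene [0.93917181 0.90894268 0.86003968] [[-0.874616   -0.29960982  0.3811572 ]
 [ 0.48441898 -0.50823479  0.71206436]
 [-0.01962412  0.80742266  0.58964696]] 381.7806344072795 381.7806344072795 260.7517987284618 192.17898322057567 dict_keys(['frame', 'depth', 'fx', 'fy', 'cx', 'cy', 'eye', 'attitude'])
top [ 0.25855193 -0.02539917  1.08552137] [[ 0.01975411  0.98285765 -0.18330468]
 [-0.99956473  0.01539652 -0.02516539]
 [-0.02191174  0.18372201  0.98273399]] 354.0518030798703 354.0518030798703 256.5192456806189 190.81449863907935 dict_keys(['frame', 'depth', 'fx', 'fy', 'cx', 'cy', 'eye', 'attitude'])
{'time_s': 0.1, 'q': array([-8.64772285e+01,  2.18374391e+01,  7.43780036e+01, -1.53453953e-03,
        8.38562096e+01, -1.23354199e+01]), 'qvel': array([ 0.04273693, -0.08485893, -0.02956592, -0.02211427,  0.00128138,
       -0.03921999]), 'joint_efforts': array([ 4.76520669e-03, -4.49216688e+01, -2.31654847e+01, -1.59831598e-04,
        3.69979301e-03, -3.56913432e-06]), 'position': array([ 0.15027217, -0.52883888,  0.24778477]), 'tool_rot': array([[ 9.61940186e-01,  2.73260075e-01, -1.03419982e-04],
       [ 2.73259988e-01, -9.61939408e-01,  1.24656748e-03],
       [ 2.41153367e-04, -1.22738390e-03, -9.99999218e-01]]), 'ft_force': array([-0.45775822, -0.41027058,  0.65951243]), 'wrist_torque': array([ 0.00599716,  0.02694896, -0.00611644]), 'gripper_force': 0.0, 'grip_width': 0.08521839900823586} 0.017
```

View pics/top0.png

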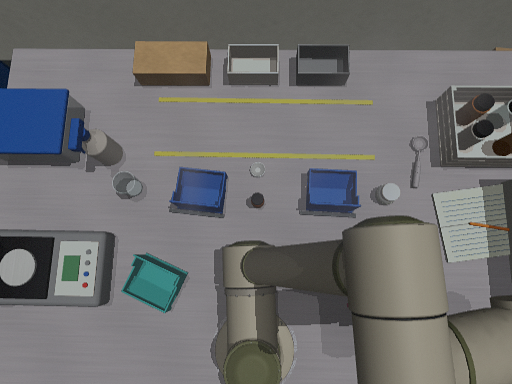

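View pics/scene0.png

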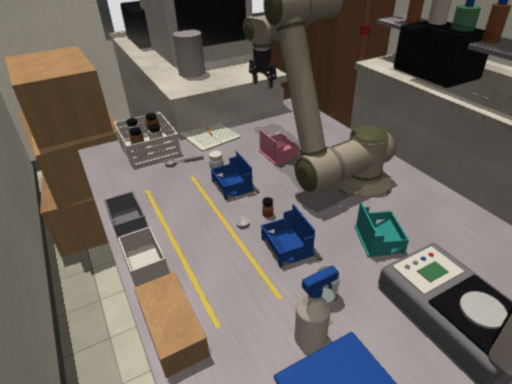

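The top view shows several crates. The blue ones are at (201,190) on the left and (332,190) on the right. The turquoise one at (155,281) and the pink one (scene (279,147)) are decoys by colour. The tapes are at rows 101 and 155, with the jar at (257,200), dish (258,170), beaker (127,185), pot (390,192) and sprayer (100,147). I'll confirm this in a crop while measuring.

```bash
python3 - <<'E'
from h import *
b=cv2.imread('pics/top0.png');cv2.imwrite('pics/crop1.png',cv2.resize(b[85:235,100:420],None,fx=2.4,fy=2.4,interpolation=cv2.INTER_CUBIC))
P=None
for n in('top','scene'):
    d=dict(np.load(f'pics/{n}0.png.npz'));W=pts(d);hsv=cv2.cvtColor(d['frame'],cv2.COLOR_RGB2HSV)
    m=cv2.inRange(hsv,(108,110,40),(125,255,255))>0
    for s,(ylo,yhi) in dict(L=(.03,.3),R=(-.4,-.1)).items():
        k=m&(W[...,1]>ylo)&(W[...,1]<yhi)&(W[...,0]>.2)&(W[...,0]<.5)&(W[...,2]<.15)&(W[...,2]>0.005)
        p=W[k];
        print(n,s,len(p),'zmax',np.percentile(p[:,2],[50,95,99]).round(3),'bbox',p.min(0).round(3),p.max(0).round(3))
        t=p[p[:,2]>.098]; 
        if len(t)>5:
            l=cv2.fitLine(t[:,:2].astype(np.float32),cv2.DIST_L2,0,.001,.001).ravel();q=np.percentile((t[:,:2]-l[2:])@l[:2],[1,99]);
            print('  panel n',len(t),'dir',l[:2],'ends',l[2:]+q[0]*l[:2],l[2:]+q[1]*l[:2],'yaw',np.degrees(np.arctan2(-l[0]*np.sign(l[1]),abs(l[1]))))
    y=(cv2.inRange(hsv,(22,120,120),(35,255,255))>0)
    c,_=cv2.findContours(y.astype(np.uint8),0,1)
    for q in c:
        if cv2.contourArea(q)>150:
            mm=np.zeros(y.shape,np.uint8);cv2.drawContours(mm,[q],0,1,-1);p=W[(mm>0)&y];r=cv2.minAreaRect((p[:,:2]*1000).astype(np.float32));print('tape',r,p[:,2].mean())
    others=~m&(W[...,2]>.01)&(W[...,2]<.3)&(W[...,0]>.25)&(W[...,0]<.62)&(W[...,1]>-.45)&(W[...,1]<.45)&(d['depth']>0)
    N,lab,st,_=cv2.connectedComponentsWithStats(others.astype(np.uint8))
    for i in range(1,N):
        if st[i,4]>25: p=W[lab==i];print('obj',st[i],p.min(0).round(3),p.max(0).round(3))
E
```

```text
top L 1313 zmax [0.011 0.108 0.112] bbox [0.391 0.097 0.005] [0.5   0.244 0.115]
  panel n 101 dir [0.1007819 0.9949086] ends [0.39590032 0.10710702] [0.40954155 0.2417718 ] yaw -5.784197
top R 1075 zmax [0.011 0.11  0.112] bbox [ 0.398 -0.292  0.005] [ 0.5   -0.15   0.114]
  panel n 112 dir [0.04020032 0.99919164] ends [ 0.40475281 -0.28584535] [ 0.41011639 -0.15253199] yaw -2.3039296
tape ((475.04656982421875, 59.23292541503906), (319.09576416015625, 338.094482421875), 68.00743103027344) 0.006841873534458321
tape ((613.86181640625, 109.32575988769531), (527.1753540039062, 547.4209594726562), 66.84485626220703) 0.006412692292283607
obj [ 97 131  25  32 465] [0.544 0.432 0.01 ] [0.607 0.45  0.147]
obj [250 162  15  14  82] [ 0.508 -0.02   0.01 ] [0.551 0.024 0.019]
obj [174 167  50  35 352] [0.408 0.105 0.01 ] [0.519 0.242 0.108]
obj [306 168  53  44 318] [ 0.4   -0.289  0.01 ] [ 0.522 -0.15   0.104]
obj [112 171  30  25 498] [0.432 0.354 0.01 ] [0.498 0.422 0.094]
obj [311 170  48  34 260] [ 0.415 -0.29   0.01 ] [ 0.519 -0.161  0.088]
obj [376 183  24  21 399] [ 0.425 -0.416  0.012]
[... 852 characters left out ...]
6172) 0.0032132753031879936
tape ((664.4215087890625, 297.586181640625), (1326.2696533203125, 194.90211486816406), 74.160400390625) 0.003598503803640095
obj [ 294  121   33   74 1561] [ 0.25  -0.068  0.06 ] [0.305 0.092 0.3  ]
obj [209 151  14  18 207] [ 0.427 -0.415  0.011] [ 0.506 -0.291  0.065]
obj [262 197  11  20 188] [ 0.411 -0.018  0.011] [0.45  0.023 0.069]
obj [241 217   8   9  28] [ 0.508 -0.02   0.01 ] [0.532 0.023 0.017]
obj [366 224  12  32 214] [0.25  0.304 0.01 ] [0.266 0.341 0.111]
obj [378 259  27  30 156] [0.251 0.433 0.01 ] [0.328 0.45  0.087]
obj [315 265  16   8  52] [0.442 0.355 0.077] [0.491 0.367 0.093]
obj [322 268  19  35 273] [0.432 0.379 0.01 ] [0.494 0.424 0.093]
```

View pics/crop1.png

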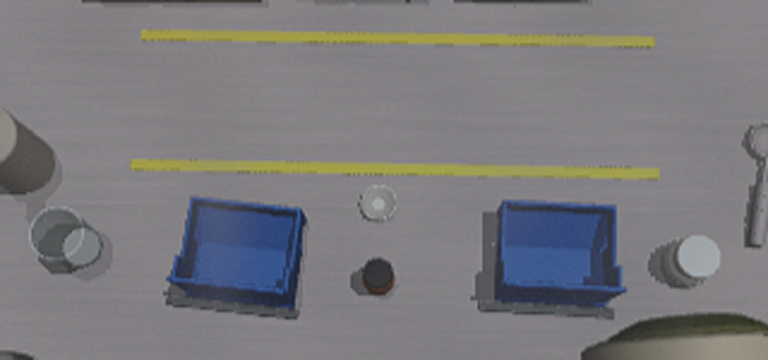

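The crop confirms the two blue open-front crates: left at crop (240,250), right at (558,255), each with a dark stop behind it. Next I'll measure the lane and generate the tipping path.

```bash
python3 - <<'E'
from h import *
d=dict(np.load('pics/top0.png.npz'));hsv=cv2.cvtColor(d['frame'],cv2.COLOR_RGB2HSV)
y=cv2.inRange(hsv,(22,90,100),(35,255,255))
def ray(u,v,z=0):
    r=d['attitude']@np.array([(u-d['cx'])/d['fx'],-(v-d['cy'])/d['fy'],-1]);return d['eye']+r*(z-d['eye'][2])/r[2]
for a,b in((90,115),(145,165)):
    v,u=np.nonzero(y[a:b]);k=(u>150)&(u<380);v=v[k]+a;u=u[k];c=np.polyfit(u,v,1);print('tape',ray(u.min(),np.polyval(c,u.min())),ray(u.max(),np.polyval(c,u.max())))
r=np.hypot(5,80);th=np.radians(np.arange(0,63,3.1))
x=5*np.cos(th)-80*np.sin(th);z=5*np.sin(th)+80*np.cos(th)
print([[round(float(a)/50,3),0,round(float(-b)/50,3)] for a,b in zip(np.diff(x),np.diff(z))],x[-1]-5,z[-1]-80)
E
```

```text
tape [0.76381086 0.33032922 0.        ] [ 0.76070133 -0.36701159  0.        ]
tape [0.57875055 0.33337412 0.        ] [ 0.57554184 -0.36591336  0.        ]
[[-0.087, 0, -0.003], [-0.087, 0, 0.002], [-0.086, 0, 0.006], [-0.086, 0, 0.011], [-0.085, 0, 0.016], [-0.084, 0, 0.02], [-0.083, 0, 0.025], [-0.082, 0, 0.029], [-0.08, 0, 0.034], [-0.078, 0, 0.038], [-0.076, 0, 0.042], [-0.073, 0, 0.046], [-0.071, 0, 0.05], [-0.068, 0, 0.054], [-0.065, 0, 0.057], [-0.062, 0, 0.061], [-0.059, 0, 0.064], [-0.055, 0, 0.067], [-0.051, 0, 0.07], [-0.047, 0, 0.073]] -73.2884496147847 -38.0275370128341
```

>>> move_arm(motion=[[[0, 0, 0], [0, 0, 1]], [[0, 0, 0], [0, 0, 1]], [[0, 0, 0], [0, 0, 0.7]], [[0, 0, 0], [0, 0, 0]]], claw=1, force=40)

```text
time_s: 0.5
position: [0.1503, -0.5289, 0.248]
tool_rot: [[0.995, -0.101, -0.0], [-0.101, -0.995, 0.001], [-0.0, -0.001, -1.0]]
ft_force: [0.4, 0.2, 0.3]
grip_width: 0.0282
gripper_force: 0.0
```

>>> move_arm(motion=[[[0.207, -0.726, 0], [0, 0, 0]], [[0.207, -0.726, 0], [0, 0, 0]], [[0.207, -0.726, 0], [0, 0, 0]], [[0.207, -0.726, 0], [0, 0, 0]], [[0.207, -0.726, 0], [0, 0, 0]], [[0.207, -0.726, 0], [0, 0, 0]], [[0.207, -0.726, 0], [0, 0, 0]], [[0.207, -0.726, 0], [0, 0, 0]], [[0.207, -0.726, 0], [0, 0, 0]], [[0.207, -0.726, 0], [0, 0, 0]], [[0.207, -0.726, 0], [0, 0, 0]], [[0.207, -0.726, 0], [0, 0, 0]], [[0.207, -0.726, 0], [0, 0, 0]], [[0.207, -0.726, 0], [0, 0, 0]], [[0.207, -0.726, 0], [0, 0, 0]], [[0.207, -0.726, 0], [0, 0, 0]], [[0.207, -0.726, 0], [0, 0, 0]], [[0.207, -0.726, 0], [0, 0, 0]], [[0.207, -0.726, 0], [0, 0, 0]], [[0.207, -0.726, 0], [0, 0, 0]]])

```text
time_s: 2.5
position: [0.4291, 0.1743, 0.2482]
tool_rot: [[0.995, -0.097, -0.0], [-0.097, -0.995, -0.0], [-0.0, 0.0, -1.0]]
ft_force: [1.1, -0.8, -0.4]
grip_width: -0.0001
gripper_force: 0.0
```

>>> move_arm(motion=[[[0, 0, 0], [0, 0, 0]], [[0, 0, 0], [0, 0, 0]]])

```text
time_s: 2.7
position: [0.4286, 0.173, 0.2479]
tool_rot: [[0.995, -0.096, -0.001], [-0.096, -0.995, -0.0], [-0.001, 0.0, -1.0]]
ft_force: [-0.2, -0.3, 0.8]
grip_width: 0.0001
gripper_force: 0.0
```

```bash
python3 - <<'E'
from h import *
o=env.observe();print(o['position'],o['tool_rot'],o['q'])
d=snap('wrist','w1.png');s=snap('scene','s1.png')
T=np.array(d['T_tool_cam']);h,w=d['depth'].shape;u,v=np.meshgrid(np.arange(w),np.arange(h));z=d['depth']
c=np.stack([(u-d['cx'])/d['fx']*z,-(v-d['cy'])/d['fy']*z,-z],-1)
W=(c@T[:3,:3].T+T[:3,3])@o['tool_rot'].T+o['position']
m=cv2.inRange(cv2.cvtColor(d['frame'],cv2.COLOR_RGB2HSV),(108,110,30),(125,255,255))>0
t=W[m&(W[...,2]>.1)&(W[...,2]<.12)];print(len(t))
if len(t)>20:print(t.mean(0),np.percentile(t,[2,50,98],axis=0),np.polyfit(t[:,1],t[:,0],1))
E
```

```text
[0.42863284 0.17296149 0.24791641] [[ 9.95351374e-01 -9.63048582e-02 -1.00858584e-03]
 [-9.63052624e-02 -9.95351780e-01 -3.60029426e-04]
 [-9.69225125e-04  4.55487907e-04 -9.99999427e-01]] [ 7.25524114e+00  1.30220623e+01  8.74371639e+01 -1.33848759e-02
  7.96007042e+01  1.02784104e+02]
1173
[0.4057154  0.1768881  0.10823567] [[0.39811204 0.1108815  0.10088202]
 [0.40575394 0.17675461 0.10982069]
 [0.41300772 0.24266062 0.11200121]] [0.09886973 0.38822652]
```

>>> move_arm(motion=[[[0, -0.04, 0.5], [0, 0, 0]], [[0, 0, 0.5], [0, 0, 0]], [[0, 0, 0.5], [0, 0, 0]], [[0, 0, 0.5], [0, 0, 0]], [[0, 0, 0.5], [0, 0, 0]], [[0, 0, 0.42], [0, 0, 0]], [[0, 0, 0], [0, 0, 0]], [[0, 0, 0], [0, 0, 0]]])

```text
time_s: 3.6
position: [0.4293, 0.174, 0.103]
tool_rot: [[0.995, -0.101, 0.0], [-0.101, -0.995, 0.0], [0.0, -0.0, -1.0]]
ft_force: [0.1, -0.0, 0.3]
grip_width: 0.0003
gripper_force: 0.0
```

>>> move_arm(motion=[[[-0.06, 0, 0], [0, 0, 0]], [[-0.06, 0, 0], [0, 0, 0]], [[-0.06, 0, 0], [0, 0, 0]], [[0, 0, 0], [0, 0, 0]], [[0, 0, 0], [0, 0, 0]]])

```text
time_s: 4.1
position: [0.4201, 0.1756, 0.1026]
tool_rot: [[0.995, -0.1, 0.0], [-0.1, -0.995, 0.0], [0.0, -0.0, -1.0]]
ft_force: [0.5, 0.2, 1.3]
grip_width: 0.0002
gripper_force: 0.0
```

>>> move_arm(motion=[[[-0.05, 0, 0], [0, 0, 0]], [[-0.087, 0, 0], [0, 0, 0]], [[-0.087, 0, 0], [0, 0, 0]], [[-0.086, 0, 0.006], [0, 0, 0]], [[-0.086, 0, 0.01], [0, 0, 0]], [[-0.085, 0, 0.016], [0, 0, 0]], [[-0.084, 0, 0.02], [0, 0, 0]], [[-0.083, 0, 0.025], [0, 0, 0]], [[-0.082, 0, 0.03], [0, 0, 0]], [[-0.08, 0, 0.034], [0, 0, 0]], [[-0.078, 0, 0.038], [0, 0, 0]], [[0, 0, 0], [0, 0, 0]], [[0, 0, 0], [0, 0, 0]]])

```text
time_s: 5.4
position: [0.3759, 0.1799, 0.0933]
tool_rot: [[0.995, -0.1, -0.0], [-0.1, -0.995, -0.0], [-0.0, 0.0, -1.0]]
ft_force: [0.9, -0.1, 1.8]
grip_width: 0.0001
gripper_force: 0.9
```

```bash
cat >> h.py <<'E'
def tilt(f,ylo,yhi,yaw):
    d=snap('scene',f);W=pts(d);hsv=cv2.cvtColor(d['frame'],cv2.COLOR_RGB2HSV)
    m=(cv2.inRange(hsv,(100,90,20),(128,255,255))>0)&(d['depth']>0)&(W[...,1]>ylo)&(W[...,1]<yhi)&(W[...,0]>.25)&(W[...,0]<.54)&(W[...,2]>.008)&(W[...,2]<.2)
    # normals histogram
    dx=np.roll(W,-2,1)-np.roll(W,2,1);dy=np.roll(W,-2,0)-np.roll(W,2,0);n=np.cross(dx,dy);n/=np.linalg.norm(n,axis=-1,keepdims=True)+1e-9
    k=cv2.erode(m.astype(np.uint8),np.ones((5,5)))>0;n=n[k];ey=np.array([-np.sin(yaw),np.cos(yaw),0]);ex=np.array([np.cos(yaw),np.sin(yaw),0])
    q=np.abs(n@ey)<.3;a=np.degrees(np.arctan2(n[q,2],n[q]@ex))
    a=np.where(np.abs(a)>90,0,0)+((a+5)%90)-5
    H,e=np.histogram(a,bins=np.arange(-5,86,5));
    red=(cv2.inRange(hsv,(0,130,60),(8,255,255))|cv2.inRange(hsv,(172,130,60),(180,255,255)))>0
    R=red&(W[...,1]>ylo)&(W[...,1]<yhi)&(W[...,0]>.3)&(W[...,0]<.55)
    p=W[m];print('normal angle hist(mod90)',dict(zip(e[:-1].astype(int),H)),'red px',R.sum(),'bbox',p.min(0).round(3),p.max(0).round(3));return d
E
python3 - <<'E'
from h import *
print(env.observe()['position'],env.observe()['ft_force'])
tilt('s2.png',.03,.3,-.1)
E
```

```text
[0.37586783 0.17994698 0.09330667] [ 0.92530008 -0.0897816   1.82797055]
normal angle hist(mod90) {np.int64(-5): np.int64(5), np.int64(0): np.int64(3), np.int64(5): np.int64(4), np.int64(10): np.int64(24), np.int64(15): np.int64(32), np.int64(20): np.int64(65), np.int64(25): np.int64(105), np.int64(30): np.int64(77), np.int64(35): np.int64(62), np.int64(40): np.int64(38), np.int64(45): np.int64(25), np.int64(50): np.int64(71), np.int64(55): np.int64(5), np.int64(60): np.int64(1), np.int64(65): np.int64(0), np.int64(70): np.int64(0), np.int64(75): np.int64(3), np.int64(80): np.int64(1)} red px 0 bbox [0.353 0.098 0.008] [0.507 0.251 0.142]
```

>>> move_arm(motion=[[[-0.076, 0, 0.042], [0, 0, 0]], [[-0.073, 0, 0.046], [0, 0, 0]], [[-0.071, 0, 0.05], [0, 0, 0]], [[-0.068, 0, 0.054], [0, 0, 0]], [[-0.065, 0, 0.057], [0, 0, 0]], [[-0.062, 0, 0.06], [0, 0, 0]], [[-0.059, 0, 0.064], [0, 0, 0]], [[-0.055, 0, 0.067], [0, 0, 0]], [[-0.051, 0, 0.07], [0, 0, 0]], [[0, 0, 0], [0, 0, 0]], [[0, 0, 0], [0, 0, 0]]])

```text
time_s: 6.55
position: [0.3471, 0.1828, 0.0678]
tool_rot: [[0.995, -0.1, -0.0], [-0.1, -0.995, -0.0], [-0.0, 0.0, -1.0]]
ft_force: [-0.3, 0.1, 0.8]
grip_width: 0.0001
gripper_force: 0.4
```

```bash
python3 - <<'E'
from h import *
tilt('s3.png',.03,.3,-.1)
a=cv2.imread('pics/s3.png')[150:290,190:400];cv2.imwrite('pics/s3c.png',cv2.resize(a,None,fx=3,fy=3,interpolation=cv2.INTER_CUBIC))
E
```

```text
normal angle hist(mod90) {np.int64(-5): np.int64(39), np.int64(0): np.int64(21), np.int64(5): np.int64(7), np.int64(10): np.int64(9), np.int64(15): np.int64(5), np.int64(20): np.int64(10), np.int64(25): np.int64(6), np.int64(30): np.int64(8), np.int64(35): np.int64(18), np.int64(40): np.int64(40), np.int64(45): np.int64(65), np.int64(50): np.int64(100), np.int64(55): np.int64(59), np.int64(60): np.int64(50), np.int64(65): np.int64(38), np.int64(70): np.int64(18), np.int64(75): np.int64(8), np.int64(80): np.int64(22)} red px 0 bbox [0.315 0.103 0.009] [0.474 0.255 0.134]
```

View pics/s3c.png

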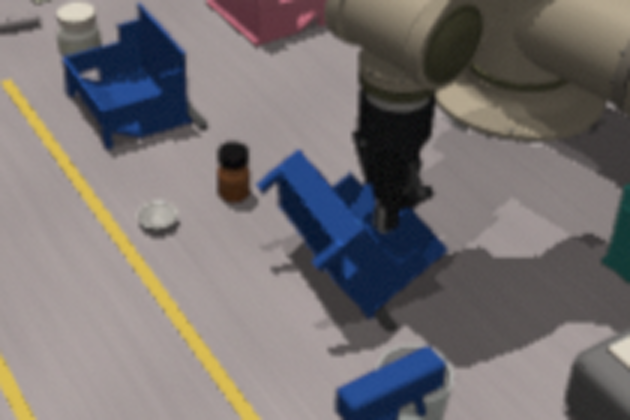

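Left crate is tipped to about 55°. The jar at crop (232,175) and dish (157,217) are undisturbed, and no red shows on the slope at crop (320,205). I'll tip a little more, hold, and look again.

>>> move_arm(motion=[[[-0.047, 0, 0.073], [0, 0, 0]], [[-0.03, 0, 0.05], [0, 0, 0]], [[0, 0, 0], [0, 0, 0]], [[0, 0, 0], [0, 0, 0]], [[0, 0, 0], [0, 0, 0]], [[0, 0, 0], [0, 0, 0]], [[0, 0, 0], [0, 0, 0]]])

```text
time_s: 7.3
position: [0.3433, 0.1832, 0.0618]
tool_rot: [[0.995, -0.1, 0.0], [-0.1, -0.995, 0.0], [0.0, -0.0, -1.0]]
ft_force: [0.2, -0.4, 1.0]
grip_width: 0.0002
gripper_force: 0.5
```

```bash
python3 - <<'E'
from h import *
tilt('s4.png',.03,.3,-.1)
E
```

```text
normal angle hist(mod90) {np.int64(-5): np.int64(33), np.int64(0): np.int64(47), np.int64(5): np.int64(35), np.int64(10): np.int64(10), np.int64(15): np.int64(7), np.int64(20): np.int64(6), np.int64(25): np.int64(8), np.int64(30): np.int64(6), np.int64(35): np.int64(12), np.int64(40): np.int64(20), np.int64(45): np.int64(43), np.int64(50): np.int64(66), np.int64(55): np.int64(42), np.int64(60): np.int64(42), np.int64(65): np.int64(39), np.int64(70): np.int64(30), np.int64(75): np.int64(24), np.int64(80): np.int64(17)} red px 0 bbox [0.311 0.104 0.008] [0.464 0.258 0.136]
```

>>> move_arm(motion=[[[0.03, 0, -0.05], [0, 0, 0]], [[0.047, 0, -0.073], [0, 0, 0]], [[0.051, 0, -0.07], [0, 0, 0]], [[0.055, 0, -0.067], [0, 0, 0]], [[0.059, 0, -0.064], [0, 0, 0]], [[0.062, 0, -0.06], [0, 0, 0]], [[0.065, 0, -0.057], [0, 0, 0]], [[0.068, 0, -0.054], [0, 0, 0]], [[0.071, 0, -0.05], [0, 0, 0]], [[0.073, 0, -0.046], [0, 0, 0]], [[0.076, 0, -0.042], [0, 0, 0]], [[0.078, 0, -0.038], [0, 0, 0]], [[0.08, 0, -0.034], [0, 0, 0]], [[0.082, 0, -0.03], [0, 0, 0]], [[0.083, 0, -0.025], [0, 0, 0]], [[0.084, 0, -0.02], [0, 0, 0]], [[0.085, 0, -0.016], [0, 0, 0]], [[0.086, 0, -0.01], [0, 0, 0]], [[0.086, 0, -0.006], [0, 0, 0]], [[0.05, 0, 0], [0, 0, 0]]])

```text
time_s: 9.35
position: [0.4119, 0.1763, 0.1023]
tool_rot: [[0.995, -0.1, 0.0], [-0.1, -0.995, 0.0], [0.0, -0.0, -1.0]]
ft_force: [2.6, 0.4, -0.6]
grip_width: 0.0001
gripper_force: 1.0
```

>>> move_arm(motion=[[[0.04, 0, 0], [0, 0, 0]], [[0.04, 0, 0], [0, 0, 0]], [[0.04, 0, 0], [0, 0, 0]], [[0.06, 0, 0], [0, 0, 0]], [[0.06, 0, 0], [0, 0, 0]], [[0.06, 0, 0], [0, 0, 0]], [[0.06, 0, 0], [0, 0, 0]], [[0, 0, 0], [0, 0, 0]], [[0, 0, 0], [0, 0, 0]]])

```text
time_s: 10.25
position: [0.4293, 0.1745, 0.1023]
tool_rot: [[0.995, -0.1, -0.0], [-0.1, -0.995, -0.0], [-0.0, 0.0, -1.0]]
ft_force: [-0.2, 0.6, 0.3]
grip_width: -0.0001
gripper_force: 0.0
```

```bash
python3 - <<'E'
from h import *
tilt('s5.png',.03,.3,-.1)
E
```

```text
normal angle hist(mod90) {np.int64(-5): np.int64(64), np.int64(0): np.int64(45), np.int64(5): np.int64(20), np.int64(10): np.int64(3), np.int64(15): np.int64(2), np.int64(20): np.int64(7), np.int64(25): np.int64(5), np.int64(30): np.int64(9), np.int64(35): np.int64(4), np.int64(40): np.int64(7), np.int64(45): np.int64(27), np.int64(50): np.int64(7), np.int64(55): np.int64(0), np.int64(60): np.int64(0), np.int64(65): np.int64(3), np.int64(70): np.int64(0), np.int64(75): np.int64(3), np.int64(80): np.int64(14)} red px 0 bbox [0.398 0.098 0.008] [0.522 0.249 0.153]
```

>>> move_arm(motion=[[[0, 0, -0.5], [0, 0, 0]], [[0, 0, -0.5], [0, 0, 0]], [[0, 0, -0.5], [0, 0, 0]], [[0, 0, -0.5], [0, 0, 0]], [[0, 0, -0.5], [0, 0, 0]], [[0, 0, -0.4], [0, 0, -0.44]], [[0.041, 0.79, 0], [0, 0, 0]], [[0.041, 0.79, 0], [0, 0, 0]], [[0.041, 0.79, 0], [0, 0, 0]], [[0.041, 0.79, 0], [0, 0, 0]], [[0.041, 0.79, 0], [0, 0, 0]], [[0.041, 0.79, 0], [0, 0, 0]], [[0.041, 0.79, 0], [0, 0, 0]], [[0.041, 0.79, 0], [0, 0, 0]], [[0.041, 0.79, 0], [0, 0, 0]], [[0.041, 0.79, 0], [0, 0, 0]], [[0, 0, 0], [0, 0, 0]], [[0, 0, 0], [0, 0, 0]]])

```text
time_s: 12.1
position: [0.4342, -0.2211, 0.247]
tool_rot: [[0.999, -0.04, -0.001], [-0.04, -0.999, 0.001], [-0.001, -0.001, -1.0]]
ft_force: [1.0, 0.1, 0.1]
grip_width: -0.0002
gripper_force: 0.0
```

```bash
python3 - <<'E'
from h import *
o=env.observe();print(o['position'],o['tool_rot'][:,0])
d=snap('wrist','w2.png');T=np.array(d['T_tool_cam']);h,w=d['depth'].shape;u,v=np.meshgrid(np.arange(w),np.arange(h));z=d['depth']
c=np.stack([(u-d['cx'])/d['fx']*z,-(v-d['cy'])/d['fy']*z,-z],-1)
W=(c@T[:3,:3].T+T[:3,3])@o['tool_rot'].T+o['position']
m=cv2.inRange(cv2.cvtColor(d['frame'],cv2.COLOR_RGB2HSV),(108,110,30),(125,255,255))>0
t=W[m&(W[...,2]>.1)&(W[...,2]<.12)];print(len(t))
if len(t)>20:print(t.mean(0),np.percentile(t,[2,50,98],axis=0),np.polyfit(t[:,1],t[:,0],1))
E
```

```text
[ 0.43422678 -0.22108625  0.24699457] [ 9.99194990e-01 -4.01108515e-02 -7.01076957e-04]
1247
[ 0.4098868  -0.22080234  0.10801671] [[ 0.40511109 -0.28563201  0.10036936]
 [ 0.40999691 -0.22122883  0.10973101]
 [ 0.41362791 -0.15369051  0.11185539]] [0.04352697 0.41949766]
```

>>> move_arm(motion=[[[0, 0, 0.5], [0, 0, 0]], [[0, 0, 0.5], [0, 0, 0]], [[0, 0, 0.5], [0, 0, 0]], [[0, 0, 0.5], [0, 0, 0]], [[0, 0, 0.5], [0, 0, 0]], [[0, 0, 0.4], [0, 0, 0]], [[0, 0, 0], [0, 0, 0]], [[-0.06, 0, 0], [0, 0, 0]], [[-0.06, 0, 0], [0, 0, 0]], [[-0.06, 0, 0], [0, 0, 0]], [[0, 0, 0], [0, 0, 0]], [[0, 0, 0], [0, 0, 0]]])

```text
time_s: 13.35
position: [0.4256, -0.2207, 0.1028]
tool_rot: [[0.999, -0.039, 0.001], [-0.039, -0.999, -0.001], [0.001, 0.001, -1.0]]
ft_force: [-0.9, 0.1, -0.7]
grip_width: 0.0002
gripper_force: 0.0
```

>>> move_arm(motion=[[[-0.05, 0, 0], [0, 0, 0]], [[-0.087, 0, 0], [0, 0, 0]], [[-0.087, 0, 0], [0, 0, 0]], [[-0.086, 0, 0.006], [0, 0, 0]], [[-0.086, 0, 0.01], [0, 0, 0]], [[-0.085, 0, 0.016], [0, 0, 0]], [[-0.084, 0, 0.02], [0, 0, 0]], [[-0.083, 0, 0.025], [0, 0, 0]], [[-0.082, 0, 0.03], [0, 0, 0]], [[-0.08, 0, 0.034], [0, 0, 0]], [[-0.078, 0, 0.038], [0, 0, 0]], [[0, 0, 0], [0, 0, 0]], [[0, 0, 0], [0, 0, 0]]])

```text
time_s: 14.65
position: [0.3811, -0.2188, 0.0932]
tool_rot: [[0.999, -0.039, -0.0], [-0.039, -0.999, 0.0], [-0.0, -0.0, -1.0]]
ft_force: [1.3, -0.5, 3.0]
grip_width: -0.0001
gripper_force: 1.2
```

```bash
python3 - <<'E'
from h import *
tilt('s6.png',-.35,-.1,-.04)
E
```

```text
normal angle hist(mod90) {np.int64(-5): np.int64(1), np.int64(0): np.int64(1), np.int64(5): np.int64(3), np.int64(10): np.int64(7), np.int64(15): np.int64(20), np.int64(20): np.int64(27), np.int64(25): np.int64(41), np.int64(30): np.int64(29), np.int64(35): np.int64(26), np.int64(40): np.int64(11), np.int64(45): np.int64(21), np.int64(50): np.int64(40), np.int64(55): np.int64(2), np.int64(60): np.int64(1), np.int64(65): np.int64(3), np.int64(70): np.int64(1), np.int64(75): np.int64(0), np.int64(80): np.int64(0)} red px 0 bbox [ 0.36  -0.293  0.008] [ 0.509 -0.143  0.125]
```

>>> move_arm(motion=[[[-0.076, 0, 0.042], [0, 0, 0]], [[-0.073, 0, 0.046], [0, 0, 0]], [[-0.071, 0, 0.05], [0, 0, 0]], [[-0.068, 0, 0.054], [0, 0, 0]], [[-0.065, 0, 0.057], [0, 0, 0]], [[-0.062, 0, 0.06], [0, 0, 0]], [[-0.059, 0, 0.064], [0, 0, 0]], [[-0.055, 0, 0.067], [0, 0, 0]], [[-0.051, 0, 0.07], [0, 0, 0]], [[-0.047, 0, 0.073], [0, 0, 0]], [[-0.03, 0, 0.05], [0, 0, 0]], [[0, 0, 0], [0, 0, 0]], [[0, 0, 0], [0, 0, 0]], [[0, 0, 0], [0, 0, 0]], [[0, 0, 0], [0, 0, 0]], [[0, 0, 0], [0, 0, 0]], [[0, 0, 0], [0, 0, 0]]])

```text
time_s: 16.4
position: [0.3484, -0.2175, 0.0618]
tool_rot: [[0.999, -0.039, 0.0], [-0.039, -0.999, 0.0], [0.0, -0.0, -1.0]]
ft_force: [0.2, 1.0, 1.1]
grip_width: -0.0001
gripper_force: 0.7
```

```bash
python3 - <<'E'
from h import *
tilt('s7.png',-.35,-.1,-.04)
a=cv2.imread('pics/s7.png')[120:280,180:400];cv2.imwrite('pics/s7c.png',cv2.resize(a,None,fx=3,fy=3,interpolation=cv2.INTER_CUBIC))
E
```

```text
normal angle hist(mod90) {np.int64(-5): np.int64(0), np.int64(0): np.int64(12), np.int64(5): np.int64(1), np.int64(10): np.int64(2), np.int64(15): np.int64(5), np.int64(20): np.int64(3), np.int64(25): np.int64(0), np.int64(30): np.int64(1), np.int64(35): np.int64(4), np.int64(40): np.int64(5), np.int64(45): np.int64(11), np.int64(50): np.int64(30), np.int64(55): np.int64(14), np.int64(60): np.int64(9), np.int64(65): np.int64(13), np.int64(70): np.int64(11), np.int64(75): np.int64(4), np.int64(80): np.int64(1)} red px 64 bbox [ 0.313 -0.291  0.01 ] [ 0.463 -0.142  0.134]
```

View pics/s7c.png

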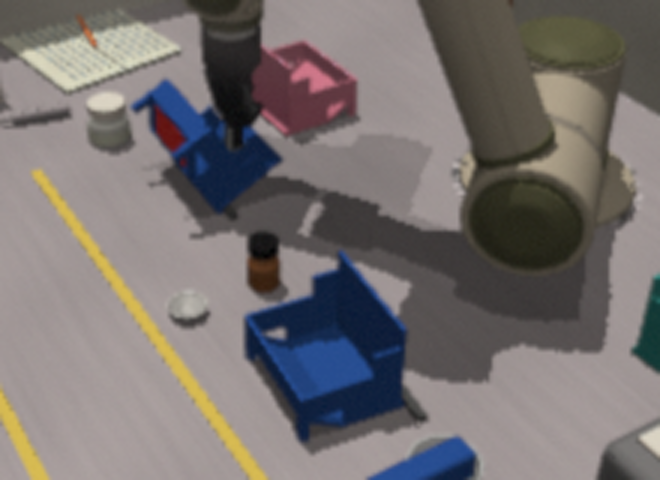

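The red patch shows on the right crate's slope at crop (168,130), so the right crate is the stamped one. The left crate stands flat at its stop (crop 325,350). Now I'll lower the right one.

>>> move_arm(motion=[[[0.03, 0, -0.05], [0, 0, 0]], [[0.047, 0, -0.073], [0, 0, 0]], [[0.051, 0, -0.07], [0, 0, 0]], [[0.055, 0, -0.067], [0, 0, 0]], [[0.059, 0, -0.064], [0, 0, 0]], [[0.062, 0, -0.06], [0, 0, 0]], [[0.065, 0, -0.057], [0, 0, 0]], [[0.068, 0, -0.054], [0, 0, 0]], [[0.071, 0, -0.05], [0, 0, 0]], [[0.073, 0, -0.046], [0, 0, 0]], [[0.076, 0, -0.042], [0, 0, 0]], [[0.078, 0, -0.038], [0, 0, 0]], [[0.08, 0, -0.034], [0, 0, 0]], [[0.082, 0, -0.03], [0, 0, 0]], [[0.083, 0, -0.025], [0, 0, 0]], [[0.084, 0, -0.02], [0, 0, 0]], [[0.085, 0, -0.016], [0, 0, 0]], [[0.086, 0, -0.01], [0, 0, 0]], [[0.086, 0, -0.006], [0, 0, 0]], [[0.05, 0, 0], [0, 0, 0]]])

```text
time_s: 18.45
position: [0.4172, -0.2202, 0.1022]
tool_rot: [[0.999, -0.039, -0.0], [-0.039, -0.999, 0.0], [-0.0, -0.0, -1.0]]
ft_force: [2.7, -0.9, -0.6]
grip_width: -0.0001
gripper_force: 1.3
```

>>> move_arm(motion=[[[0.04, 0, 0], [0, 0, 0]], [[0.04, 0, 0], [0, 0, 0]], [[0.04, 0, 0], [0, 0, 0]], [[0.06, 0, 0], [0, 0, 0]], [[0.06, 0, 0], [0, 0, 0]], [[0.06, 0, 0], [0, 0, 0]], [[0.06, 0, 0], [0, 0, 0]], [[0, 0, 0], [0, 0, 0]], [[0, 0, 0], [0, 0, 0]]])

```text
time_s: 19.35
position: [0.4348, -0.2209, 0.1023]
tool_rot: [[0.999, -0.039, -0.0], [-0.039, -0.999, 0.0], [-0.0, -0.0, -1.0]]
ft_force: [-0.2, -0.4, -0.7]
grip_width: 0.0001
gripper_force: 0.0
```

```bash
python3 - <<'E'
from h import *
tilt('s8.png',-.35,-.1,-.04)
E
```

```text
normal angle hist(mod90) {np.int64(-5): np.int64(22), np.int64(0): np.int64(27), np.int64(5): np.int64(7), np.int64(10): np.int64(1), np.int64(15): np.int64(0), np.int64(20): np.int64(2), np.int64(25): np.int64(1), np.int64(30): np.int64(1), np.int64(35): np.int64(0), np.int64(40): np.int64(9), np.int64(45): np.int64(9), np.int64(50): np.int64(2), np.int64(55): np.int64(0), np.int64(60): np.int64(0), np.int64(65): np.int64(2), np.int64(70): np.int64(0), np.int64(75): np.int64(2), np.int64(80): np.int64(3)} red px 0 bbox [ 0.405 -0.295  0.008] [ 0.523 -0.145  0.137]
```

>>> move_arm(motion=[[[0, 0, -0.5], [0, 0, 0]], [[0, 0, -0.5], [0, 0, 0]], [[0, 0, -0.5], [0, 0, 0]], [[0, 0, -0.5], [0, 0, 0]], [[0, 0, -0.3], [0, 0, 0]], [[-0.5, 0, 0], [0, 0, 0]], [[-0.5, 0, 0], [0, 0, 0]], [[-0.5, 0, 0], [0, 0, 0]], [[0, 0, 0], [0, 0, 0]], [[0, 0, 0], [0, 0, 0]]], claw=0.5)

```text
time_s: 20.4
position: [0.3599, -0.2182, 0.2176]
tool_rot: [[0.999, -0.04, 0.001], [-0.04, -0.999, -0.0], [0.001, 0.0, -1.0]]
ft_force: [0.2, -0.2, -0.1]
grip_width: 0.0428
gripper_force: 0.0
```

```bash
python3 - <<'E'
from h import *
print(env.observe()['position'],env.observe()['grip_width'])
for n in('scene','top'):
    d=snap(n,n+'9.png');W=pts(d);hsv=cv2.cvtColor(d['frame'],cv2.COLOR_RGB2HSV)
    m=(cv2.inRange(hsv,(160,60,60),(179,200,255))>0)&(W[...,0]>.05)&(W[...,0]<.5)&(W[...,1]>-.5)&(W[...,1]<.1)&(W[...,2]<.13)
    if m.sum()>20:print('pink',n,m.sum(),np.percentile(W[m],[1,99],axis=0).round(3))
    b=(cv2.inRange(hsv,(108,110,40),(125,255,255))>0)
    for s,(lo,hi) in dict(L=(.03,.3),R=(-.4,-.1)).items():
        t=W[b&(W[...,1]>lo)&(W[...,1]<hi)&(W[...,0]>.3)&(W[...,0]<.55)&(W[...,2]>.098)&(W[...,2]<.12)]
        if len(t)>10:print(n,s,t.mean(0).round(4),np.polyfit(t[:,1],t[:,0],1))
E
```

```text
[ 0.35992386 -0.21817806  0.2176038 ] 0.04276174510954322
pink scene 925 [[ 0.123 -0.406  0.001]
 [ 0.242 -0.26   0.11 ]]
scene L [0.405  0.182  0.1061] [0.10346428 0.38612656]
scene R [ 0.4093 -0.208   0.1056] [0.03949236 0.41746967]
pink top 1552 [[ 0.124 -0.405  0.005]
 [ 0.242 -0.266  0.111]]
top L [0.401  0.1736 0.1087] [0.09471583 0.38454296]
top R [ 0.4075 -0.1745  0.1091] [0.05023554 0.4162775 ]
```

>>> move_arm(motion=[[[0, 0, 0], [0, 1, 0]], [[0, 0, 0], [0, 0.5, 0]], [[-0.104, 0, 0.489], [0, 0, 0]], [[-0.104, 0, 0.489], [0, 0, 0]], [[-0.104, 0, 0.489], [0, 0, 0]], [[-0.104, 0, 0.489], [0, 0, 0]], [[-0.104, 0, 0.489], [0, 0, 0]], [[-0.104, 0, 0.489], [0, 0, 0]], [[0, 0, 0], [0, 0, 0]], [[0, 0, 0], [0, 0, 0]]])

```text
time_s: 21.5
position: [0.3604, -0.2182, 0.0675]
tool_rot: [[0.977, -0.038, 0.208], [-0.038, -0.999, -0.007], [0.208, -0.001, -0.978]]
ft_force: [0.7, -0.4, -0.1]
grip_width: 0.0428
gripper_force: 0.0
```

>>> move_arm(motion=[[[0.196, 0, 0.042], [0, 0, 0]], [[0.196, 0, 0.042], [0, 0, 0]], [[0.08, 0, 0.017], [0, 0, 0]], [[0.08, 0, 0.017], [0, 0, 0]], [[0.08, 0, 0.017], [0, 0, 0]], [[0.08, 0, 0.017], [0, 0, 0]], [[0.08, 0, 0.017], [0, 0, 0]], [[0.14, 0, 0.03], [0, 0, 0]], [[0.14, 0, 0.03], [0, 0, 0]], [[0.14, 0, 0.03], [0, 0, 0]], [[0.14, 0, 0.03], [0, 0, 0]], [[0.14, 0, 0.03], [0, 0, 0]], [[0.14, 0, 0.03], [0, 0, 0]], [[0.14, 0, 0.03], [0, 0, 0]], [[0.14, 0, 0.03], [0, 0, 0]], [[0.14, 0, 0.03], [0, 0, 0]], [[0.14, 0, 0.03], [0, 0, 0]], [[0, 0, 0], [0, 0, 0]], [[0, 0, 0], [0, 0, 0]]])

```text
time_s: 23.4
position: [0.4719, -0.2223, 0.0671]
tool_rot: [[0.977, -0.039, 0.208], [-0.038, -0.999, -0.008], [0.208, -0.0, -0.978]]
ft_force: [-0.6, 1.0, 0.1]
grip_width: 0.0427
gripper_force: 0.0
```

```bash
cat >> h.py <<'E'
def panel(f):
    for n in('scene','top'):
        d=snap(n,n+f);W=pts(d);hsv=cv2.cvtColor(d['frame'],cv2.COLOR_RGB2HSV)
        b=(cv2.inRange(hsv,(108,110,40),(125,255,255))>0)
        k=b&(W[...,1]>-.4)&(W[...,1]<-.1)&(W[...,0]>.3)&(W[...,0]<.85)&(W[...,2]<.13)&(W[...,2]>.008)
        t=W[k&(W[...,2]>.098)]
        print(n,len(t),'bbox',np.percentile(W[k],[1,99],axis=0).round(3).tolist())
        if len(t)>10:print('  panel',t.mean(0).round(4),t[:,1].min(),t[:,1].max(),np.polyfit(t[:,1],t[:,0],1))
E
python3 - <<'E'
from h import *
panel('10.png')
E
```

```text
scene 64 bbox [[0.474, -0.295, 0.008], [0.602, -0.149, 0.11]]
  panel [ 0.4893 -0.2097  0.1059] -0.2824632966193823 -0.147636541510199 [0.04160343 0.49801981]
top 21 bbox [[0.489, -0.294, 0.008], [0.598, -0.156, 0.112]]
  panel [ 0.4899 -0.1676  0.1096] -0.18145453020579172 -0.15312962355275064 [-0.00490896  0.48910746]
```

>>> move_arm(motion=[[[0.08, 0, 0.017], [0, 0, 0]], [[0.14, 0, 0.03], [0, 0, 0]], [[0.14, 0, 0.03], [0, 0, 0]], [[0.14, 0, 0.03], [0, 0, 0]], [[0.14, 0, 0.03], [0, 0, 0]], [[0.14, 0, 0.03], [0, 0, 0]], [[0.14, 0, 0.03], [0, 0, 0]], [[0.14, 0, 0.03], [0, 0, 0]], [[0.14, 0, 0.03], [0, 0, 0]], [[0.14, 0, 0.03], [0, 0, 0]], [[0.14, 0, 0.03], [0, 0, 0]], [[0.14, 0, 0.03], [0, 0, 0]], [[0.14, 0, 0.03], [0, 0, 0]], [[0.14, 0, 0.03], [0, 0, 0]], [[0.14, 0, 0.03], [0, 0, 0]], [[0.14, 0, 0.03], [0, 0, 0]], [[0.08, 0, 0.017], [0, 0, 0]], [[0, 0, 0], [0, 0, 0]], [[0, 0, 0], [0, 0, 0]]])

```text
time_s: 25.4
position: [0.5878, -0.2269, 0.0671]
tool_rot: [[0.977, -0.039, 0.209], [-0.038, -0.999, -0.008], [0.209, 0.0, -0.978]]
ft_force: [0.1, -0.7, 0.2]
grip_width: 0.043
gripper_force: 0.0
```

```bash
python3 - <<'E'
from h import *
panel('11.png')
E
```

```text
scene 50 bbox [[0.594, -0.3, 0.008], [0.718, -0.154, 0.109]]
  panel [ 0.606  -0.2099  0.1061] -0.27784989957430817 -0.15580848938060088 [0.02351829 0.61095312]
top 7 bbox [[0.607, -0.288, 0.008], [0.715, -0.16, 0.11]]
```

>>> move_arm(motion=[[[0.08, 0, 0.017], [0, 0, 0]], [[0.08, 0, 0.017], [0, 0, 0]], [[0.08, 0, 0.017], [0, 0, 0]], [[0, 0, 0], [0, 0, 0]], [[0, 0, 0], [0, 0, 0]], [[-0.196, 0, -0.042], [0, 0, 0]], [[-0.4, 0, -0.085], [0, 0, 0]], [[-0.4, 0, -0.085], [0, 0, 0]], [[-0.4, 0, -0.085], [0, 0, 0]], [[-0.3, 0, -0.4], [0, 0, 0]], [[-0.3, 0, -0.5], [0, 0, 0]], [[-0.3, 0, -0.5], [0, 0, 0]], [[-0.3, 0, -0.5], [0, 0, 0]], [[-0.3, 0, -0.5], [0, 0, 0]], [[-0.3, 0, -0.5], [0, 0, 0]], [[0, 0, 0], [0, 0, 0]], [[0, 0, 0], [0, 0, 0]]])

```text
time_s: 27.2
position: [0.4101, -0.22, 0.1901]
tool_rot: [[0.977, -0.04, 0.209], [-0.039, -0.999, -0.009], [0.209, 0.001, -0.978]]
ft_force: [-0.5, 0.5, -0.6]
grip_width: 0.0428
gripper_force: 0.0
```

```bash
python3 - <<'E'
from h import *
panel('12.png')
E
```

```text
scene 41 bbox [[0.616, -0.3, 0.008], [0.73, -0.155, 0.11]]
  panel [ 0.6186 -0.2159  0.1068] -0.28257045497308453 -0.1584779265081877 [0.04484893 0.62832478]
top 93 bbox [[0.611, -0.298, 0.008], [0.725, -0.16, 0.112]]
  panel [ 0.6152 -0.2285  0.1095] -0.29450091555147645 -0.1576382261119722 [0.04135338 0.62466534]
```

View pics/top12.png

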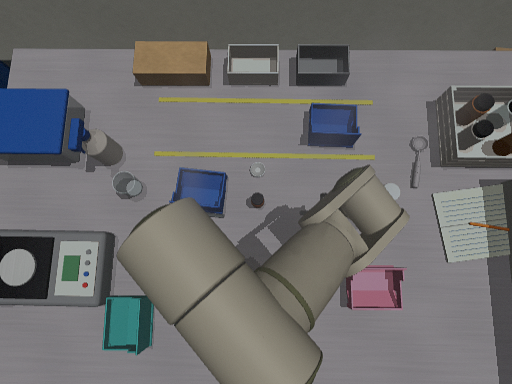

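View pics/scene12.png

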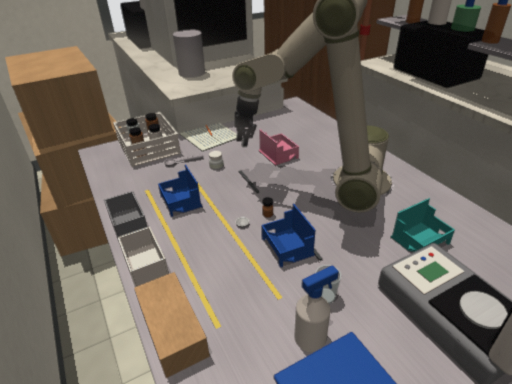

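The stamped crate stands centred in the lane (top (333,125)), and the plain one is at its stop (200,192). But the turquoise crate has shifted, from top (155,281) to (128,323). I'll check when and how that happened.

```bash
python3 - <<'E'
from h import *
for n in ['scene0','s1','s2','s3','s4','s5','s6','s7','s8','scene9','scene10','scene11','scene12','top0','top9','top12']:
    d=dict(np.load(f'pics/{n}.png.npz'));W=pts(d);hsv=cv2.cvtColor(d['frame'],cv2.COLOR_RGB2HSV)
    m=(cv2.inRange(hsv,(80,100,40),(97,255,255))>0)&(W[...,2]<.13)&(W[...,2]>.005)&(W[...,0]<.45)&(W[...,0]>-.1)&(W[...,1]>.15)&(W[...,1]<.5)
    p=W[m];print(n,m.sum(),np.median(p,0).round(3),np.percentile(p,[1,99],axis=0).round(3).tolist())
print(env.observe()['time_s'],env.observe()['q'])
E
```

```text
scene0 1789 [0.201 0.304 0.04 ] [[0.11, 0.219, 0.007], [0.261, 0.377, 0.111]]
s1 1913 [0.058 0.335 0.043] [[0.003, 0.307, 0.006], [0.145, 0.42, 0.11]]
s2 1919 [0.057 0.335 0.044] [[0.003, 0.307, 0.006], [0.145, 0.421, 0.11]]
s3 1922 [0.058 0.335 0.043] [[0.002, 0.307, 0.006], [0.144, 0.421, 0.11]]
s4 1928 [0.058 0.335 0.043] [[0.003, 0.307, 0.006], [0.145, 0.42, 0.11]]
s5 1919 [0.058 0.335 0.043] [[0.002, 0.306, 0.006], [0.145, 0.421, 0.11]]
s6 1888 [0.057 0.336 0.043] [[0.003, 0.307, 0.006], [0.145, 0.42, 0.11]]
s7 1893 [0.057 0.336 0.043] [[0.003, 0.307, 0.006], [0.145, 0.42, 0.11]]
s8 1889 [0.058 0.335 0.043] [[0.003, 0.307, 0.006], [0.145, 0.42, 0.11]]
scene9 1884 [0.058 0.335 0.043] [[0.003, 0.307, 0.006], [0.145, 0.42, 0.11]]
scene10 1894 [0.058 0.336 0.043] [[0.002, 0.307, 0.006], [0.145, 0.42, 0.11]]
scene11 1902 [0.057 0.335 0.043] [[0.003, 0.307, 0.006], [0.145, 0.42, 0.11]]
scene12 1889 [0.058 0.336 0.043] [[0.003, 0.307, 0.006], [0.145, 0.42, 0.11]]
top0 2142 [0.178 0.298 0.02 ] [[0.11, 0.209, 0.005], [0.255, 0.37, 0.111]]
top9 1785 [0.051 0.385 0.026] [[0.003, 0.302, 0.006], [0.137, 0.417, 0.111]]
top12 2465 [0.066 0.368 0.027] [[0.003, 0.3, 0.006], [0.141, 0.417, 0.112]]
27.3 [-47.35837782  12.88703772  99.56033673   9.85982658  59.46879358
  40.44903819]
```

The turquoise decoy moved during my first traverse, when the arm's shoulder swept past it, and it hasn't moved since. It isn't a judged item. Putting it back would mean more arm sweeps near the beaker and the plain crate, so I'll leave it and report it. The named bystanders look unmoved and the arm is clear, so I'm handing in.

```bash
python3 -c "
from h import *
print(env.close_job())"
```

```text
the job is handed in; nothing more can be done
None
```

I tipped both crates to about 60° and lowered them, left then right, then pushed the stamped one (the right crate) to the lane's centre line, leaving the plain crate at its stop and the named bystanders apparently unmoved; but on the first traverse my arm's shoulder knocked the turquoise look-alike about 0.13 m, and I left it there; the job is handed in, but no verdict came back.

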